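# Turn the spice carousel until the honey faces front

## Task

Bring the honey jar (wide yellow lid) to the front: with the fingertips, push the lobed wooden rim of the turntable round, either way, until the honey jar stands in line with the red dot on the stand's front tongue, then take the hand away. Touch none of the jars, the shaker or the mill; all five must ride round upright on the turntable. Leave the other things on the worktop where they are.

Things in the scene. Friction and masses are not known exactly. Their poses are not given: they have to be found in the camera images.
- stand: fixed dark round foot under the turntable, 240 mm across, 12 mm high. Origin: centre of its underside, on the turntable's upright axis. Its own -x axis is the front: a tongue 26 mm wide, 9 mm high runs that way to 183 mm from the axis, past the rim, with a red dot 18 mm across at 170 mm. The front points roughly, not exactly, at the robot
- turntable (a joint): angle of the turntable about its upright axis, rad, growing anticlockwise seen from above; says nothing of where the jars stand. It turns through more than a full turn either way with light friction (about 0.15 N m) and stops soon after it is no longer pushed
- disc_top (a point): centre of the top of the turntable, a pale wooden disc of 128 mm radius with a cork face and a small steel knob (18 mm high) in the middle; top 46 mm, underside 26 mm above the worktop. Five equal lobes stand out from its rim, 72 degrees apart
- lobe_0 (a point): middle of the outer edge of one of the five lobes, 157 mm from the axis, 36 mm above the worktop. A lobe is 18 mm thick and 91 mm wide along the rim, with rounded ends. The gaps between lobes are about 85 mm wide: fingertips fit in, down to 15 mm above the worktop, and push against a lobe's end
- honey: honey jar: clear jar, honey-coloured label, wide yellow lid, 64 mm across, 87 mm tall, loose. Stands on the turntable with its middle about 65 mm from the axis and rides round with it. Origin: centre of its underside, z up
- salt: salt shaker: clear glass with a grey domed top, 44 mm across, 90 mm tall, loose. Stands on the turntable with its middle about 65 mm from the axis and rides round with it. Origin: centre of its underside, z up
- pepper_mill: brown wooden pepper mill, 58 mm across, 170 mm tall, loose. Stands on the turntable with its middle about 65 mm from the axis and rides round with it. Origin: centre of its underside, z up
- spice_a: glass spice jar with dark lid and dark label, 41 mm across, 105 mm tall, loose. Stands on the turntable with its middle about 65 mm from the axis and rides round with it. Origin: centre of its underside, z up
- spice_b: glass spice jar with dark lid and brown label, 41 mm across, 105 mm tall, loose. Stands on the turntable with its middle about 65 mm from the axis and rides round with it. Origin: centre of its underside, z up
- yellow_box: yellow and white carton, 112x55x41 mm, a bystander on the worktop. Loose. Origin: centre of its underside
- beans: blue food can, 76 mm across, 110 mm tall, a bystander on the worktop. Loose. Origin: centre of its underside
- tuna: flat round food tin, 87 mm across, 40 mm tall, a bystander on the worktop. Loose. Origin: centre of its underside
- mug_0: white mug, 82x118x114 mm with its handle, a bystander on the worktop. Loose. Origin: centre of its underside
- mug_1: white mug, 81x118x114 mm with its handle, a bystander on the worktop. Loose. Origin: centre of its underside
Not all that is in view belongs to the job. Of the things shaped like the pepper_mill, the brown one is meant.

How it is judged (in metres and radians):
At the end, for the whole second after the job is handed in: The honey jar's middle lies on the front side of the turntable, 45 to 90 mm in front of the axis and within 12 mm to either side of the line from the axis to the red dot; all five things stand upright (within 0.15 rad) on the turntable, within 95 mm of its axis, and everything is at rest (x of honey in the frame of stand between -0.09 and -0.045 m and y of honey in the frame of stand between -0.012 and 0.012 m and velocity of joint turntable between -0.05 and 0.05 rad/s and angle between each of honey, salt, pepper_mill, spice_a, spice_b's own z axis and vertical below 0.15 rad and horizontal distance between each of honey, salt, pepper_mill, spice_a, spice_b and stand below 0.095 m and height (world z) of honey between 0.042 and 0.052 m and linear speed of each of honey, salt, pepper_mill, spice_a, spice_b below 0.02 m/s and height (world z) of salt between 0.042 and 0.052 m and height (world z) of pepper_mill between 0.042 and 0.052 m and height (world z) of spice_a between 0.042 and 0.052 m and height (world z) of spice_b between 0.042 and 0.052 m); the robot touches nothing.
It fails at once if the robot touches one of the five things on the turntable (contact force between any of the fingers, the arm and honey above 0.5 N or contact force between any of the fingers, the arm and salt above 0.5 N or contact force between any of the fingers, the arm and pepper_mill above 0.5 N or contact force between any of the fingers, the arm and spice_a above 0.5 N or contact force between any of the fingers, the arm and spice_b above 0.5 N).
It fails at once if one of the five things on the turntable tips or is lifted (angle between any of honey, salt, pepper_mill, spice_a, spice_b's own z axis and vertical above 0.35 rad or height (world z) of any of honey, salt, pepper_mill, spice_a, spice_b above 0.065 m).
It fails at once if the carton, can, tin or a mug on the worktop is moved by more than 15 mm (distance of any of yellow_box, beans, tuna, mug_0, mug_1 from where it was at the start of the episode above 0.015 m).
It also fails if it takes over 72 s, if anything falls off the work surface, if the arm or the gripper's body presses on something with over 40 N, if the wrist force passes 120 N, or if a joint passes its speed limit or range.

## Robot

A 6-joint arm with a two-finger parallel gripper is mounted at the origin on a cart in front of the work surface, level with it; the furniture and walls round the work are solid. World frame = base frame: x ahead of the robot, y to its left, z up, the work surface at z = 0. Lengths are in m, angles in degrees, forces in N, time in s.
With the tool pointing down it reaches from about 0.35 to 0.875 m from the base axis. Payload 4.2 kg.
Tool frame: the origin (TCP) lies midway between the tips of the shut fingers; the grasp point (between the pads) lies r.grasp_offset behind it (r.grasp_offset is the distance from the TCP to the grasp point, in m); z points along the fingers, y is the direction in which the jaws open and shut (so a half turn about z gives the same grasp; the last joint's range is limited). The gripper opens to 87 mm and grips with 3 to 60 N. Pads are 19 mm wide; open, the fingers measure 117 mm over their backs; the gripper's body (75 mm by 190 mm) begins 51 mm behind the grasp point.
Start: joints at [83.629, 22.042, 0.453, 0, -68.411, -14.817], TCP at [0.226, 0.583, 0.223] pointing down, gripper open.
Joint ranges: [-179.83, 179.83], [-69.29, 118.12], [-61.27, 80.66], [-181.25, 117.63], [-171.15, -9.14], [-177.46, 177.46]. Speed limits (degrees/s): [159.86, 159.86, 180, 180, 180, 180].

## Interface

Orientations are given as a 3x3 rotation matrix whose columns are the frame's x, y, z axes.
In Python, from station import sense, optics, r gives the robot as it stands. The module is installed in compiled form; this text tells all that it offers.
- The arm moves only by the tool servo_tool, never from a script. Its argument "deltas" is a list of rows, each an object with "slide": the shift along the tool's x, y, z in units of 25 mm (1.0 is 25 mm), a list of three; "spin": the turn about the tool's z in units of 8 degrees (1.0 is 8 degrees). A call has 1 to 10 rows; each row shifts and turns the pose as measured when the row begins, along the tool's axes as they then stand; what a row does not reach is not made up. A row lasts 1/10 s, in which the tool goes at most 50 mm and 8.59 degrees, less where a joint would pass 70% of its speed; a pose out of reach is approached as far as the arm can. A call is refused whole if a number of a shift passes 1 or a number of a turn 1, either way. A call with a gripper value outside its range is refused whole. "gripper" is the closure in counts, from 0 (fully open) to 255 (shut), set as the call begins (left out, the last holds). The fingers move at their own pace and stop on an object; the grip force is fixed at half the most. Time passes only in rows, so rows that do not move let the fingers close. It gives the time, the measured TCP pose, the force and the opening at its end, in the units of the state.
- sense(): the state, without advancing time (a new reading comes with each control period).
- optics.capture(name): name is "side" or "top"; returns a dict with "frame" (480x640x3 uint8, red, green, blue), "camera_matrix" (3x3 intrinsics, pixels), "eye" and "rotation" of the camera in the world. Camera axes: x right, y down, z forward; pixel columns grow to the right and rows downward; lengths in m; the calibration is good to about 2 mm. A picture is of the moment at which its call begins. There is no depth.
- r.finish_job(): hands the job in, once; it reports no verdict.
The state is a dict: "time_s": time; "joints": joint angles; "joint_velocities": joint speeds; "effort": joint torques, N m; "tcp_pos": TCP position; "ee_rot": TCP orientation; "wrist_force": force on the tool from outside, world axes, zero at the start; "moment": the same for the moment, N m; "gripper_width": opening from 0.0 (shut) to 1.0 (fully open).
Only numpy, scipy, OpenCV 4.12 (cv2) and the standard library are available. Lean on these libraries where they do the work, as an engineer would, in place of code of your own. Each camera call takes 0.05 s, during which the arm holds its last target.

## Working session

There is one attempt and no reset: what is moved stays moved. The work goes in short steps, Python scripts to look and compute and a tool call to move; the robot and the scene stay as the last step left them, time stands still between calls to the robot, and variables do not carry over. Pictures are saved under pics/ and viewed, and the job is handed in when it is done.

Besides the shell and the picture viewer there is one more tool, called after "Emit:" in YAML: its name, and indented under it one key for each argument. servo_tool: Moves the arm, as the interface text tells. Its arguments: {"type":"object","properties":{"deltas":{"type":"array"},"gripper":{"type":"number"}},"required":["deltas"]}

```bash
mkdir -p pics; python3 - <<'E'
from station import sense, optics, r
import cv2,numpy as np
s=sense(); print(s['time_s'],s['tcp_pos'],s['ee_rot'],s['gripper_width'],r.grasp_offset)
for n in('side','top'):
    c=optics.capture(n); cv2.imwrite(f'pics/{n}0.png',c['frame'][:,:,::-1]); print(n,c['camera_matrix'],c['eye'],c['rotation'])
E
```

```text
0.0 [0.2256522  0.58221275 0.22146589] [[ 9.32339060e-01 -3.61584559e-01 -6.95266890e-04]
 [-3.61585216e-01 -9.32336821e-01 -2.04539273e-03]
 [ 9.13595055e-05  2.15839776e-03 -9.99997666e-01]] 1.0015743369606345 0.0187
side [[599.40778198   0.         314.28475121]
 [  0.         599.40778198 233.89886881]
 [  0.           0.           1.        ]] [-1.11709687  0.10627169  1.18869266] [[-0.03213202 -0.56053501  0.82750712]
 [-0.99940306  0.00750647 -0.033722  ]
 [ 0.0126907  -0.82809671 -0.5604416 ]]
top [[472.02214185   0.         319.86007806]
 [  0.         472.02214185 243.85162123]
 [  0.           0.           1.        ]] [0.26235319 0.02749685 1.43296074] [[ 0.11766256 -0.96797746  0.22175475]
 [-0.99303508 -0.11605421  0.02031607]
 [ 0.00607008 -0.22260069 -0.97489081]]
```

View pics/top0.png

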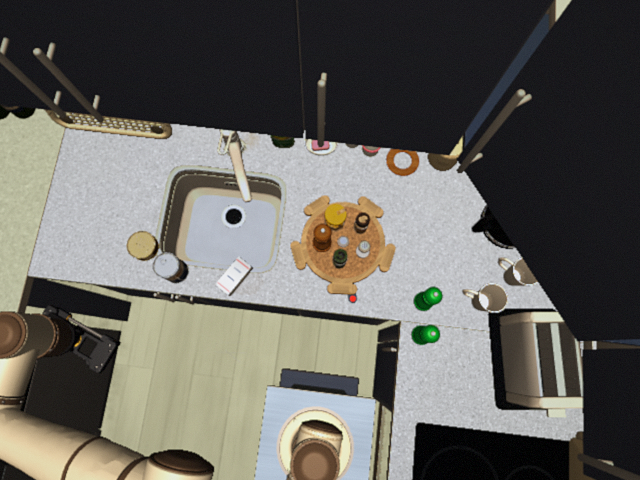

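View pics/side0.png

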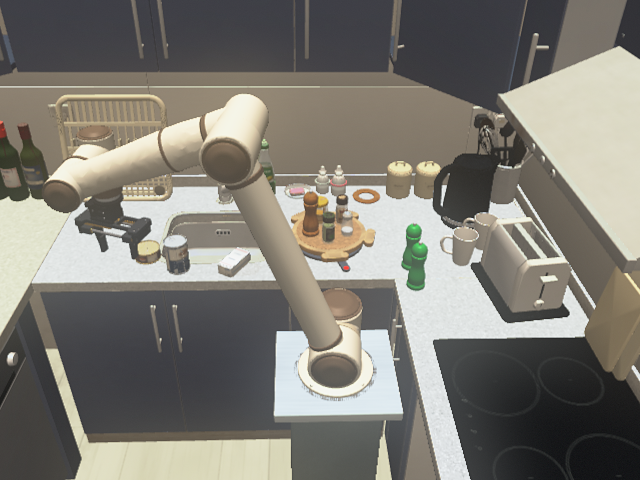

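The top view shows the turntable at about (343,243), the red dot at (352,298), and the honey lid at (335,214), nearly at the back. The can and tin are at the left, the mugs and green mills at the right. Next I'll measure these positions.

```bash
cat > h.py <<'E'
from station import sense, optics, r
import cv2,numpy as np
def ray(c,u,v,z):
    K=c['camera_matrix'];d=np.array(c['rotation'])@np.linalg.inv(K)@np.array([u,v,1.]);e=np.array(c['eye'])
    return (e+d*(z-e[2])/d[2])[:2]
def proj(c,p):
    q=np.array(c['rotation']).T@(np.array(p,float)-np.array(c['eye']));q=np.array(c['camera_matrix'])@q;return q[:2]/q[2]
def blob(c,lo,hi,box):
    hsv=cv2.cvtColor(c['frame'],cv2.COLOR_RGB2HSV);m=cv2.inRange(hsv,np.array(lo),np.array(hi))
    k=np.zeros_like(m);x0,y0,x1,y1=box;k[y0:y1,x0:x1]=m[y0:y1,x0:x1]
    n,l,st,ce=cv2.connectedComponentsWithStats(k)
    return sorted([(int(st[i,4]),ce[i],l==i) for i in range(1,n)],key=lambda t:-t[0])
E
python3 - <<'E'
from h import *
c=optics.capture('top')
b=blob(c,(0,180,100),(6,255,255),(340,285,365,310))[:2]; print([(x[0],x[1]) for x in b]); print('dot',ray(c,*b[0][1],.009))
b=blob(c,(22,150,100),(32,255,255),(315,195,360,235))[:2]; print([(x[0],x[1]) for x in b]); print('lid',ray(c,*b[0][1],.133))
f=c['frame'];crop=f[180:320,270:420];cv2.imwrite('pics/crop.png',cv2.resize(crop,None,fx=5,fy=5,interpolation=cv2.INTER_CUBIC)[:,:,::-1])
hsv=cv2.cvtColor(f,cv2.COLOR_RGB2HSV)
for p in [(310,205),(343,290),(390,257),(320,260),(300,255)]: print(p,hsv[p[1],p[0]])
s=optics.capture('side')['frame'][180:300,250:480];cv2.imwrite('pics/crops.png',cv2.resize(s,None,fx=3.4,fy=3.4,interpolation=cv2.INTER_CUBIC)[:,:,::-1])
E
```

```text
[(27, array([352.40740741, 298.25925926]))]
dot [ 0.43077725 -0.06011322]
[(299, array([334.42140468, 214.38461538]))]
lid [0.64905423 0.02333917]
(310, 205) [ 16 131 167]
(343, 290) [ 17 128 172]
(390, 257) [ 18 127 166]
(320, 260) [ 15 147 179]
(300, 255) [ 18 125 185]
```

View pics/crop.png

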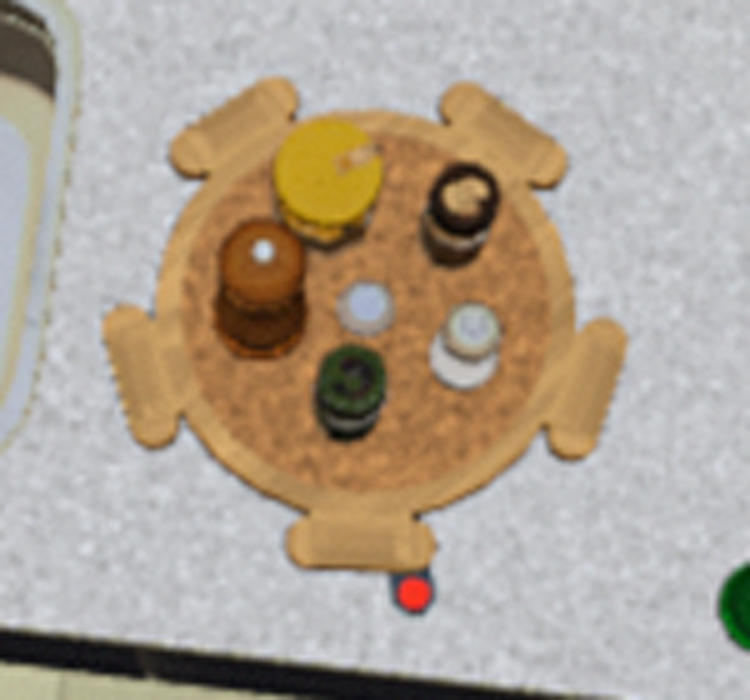

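View pics/crops.png

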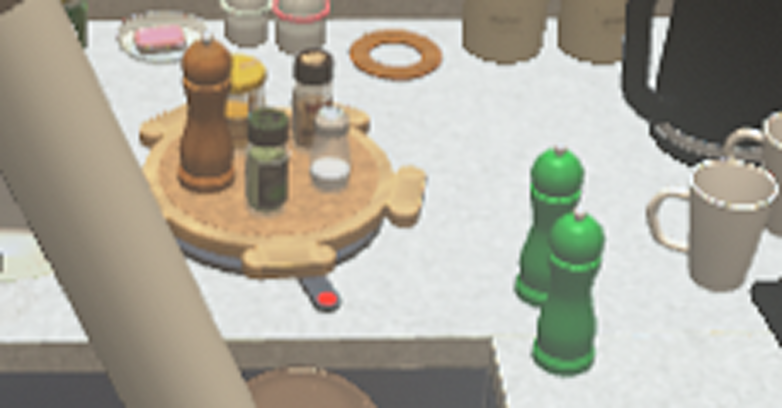

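```bash
cat >> h.py <<'E'
def measure(c,A=None,verbose=True):
    hsv=cv2.cvtColor(c['frame'],cv2.COLOR_RGB2HSV)
    m=cv2.inRange(hsv,np.array((10,70,90)),np.array((24,255,255)));k=np.zeros_like(m);k[185:305,280:405]=m[185:305,280:405]
    n,l,st,ce=cv2.connectedComponentsWithStats(k);i=1+np.argmax(st[1:,4]);v,u=np.where(l==i)
    P=np.array([ray(c,a,b,.045) for a,b in zip(u,v)])
    out={}
    if A is None:
        A=ray(c,343.2,241.2,.064)
        for _ in range(30): # rim circle fit between lobes
            d=P-A;rr=np.hypot(*d.T);th=np.arctan2(d[:,1],d[:,0]);pts=[]
            for t in np.radians(np.arange(-180,180,4)):
                w=abs((th-t+np.pi)%(2*np.pi)-np.pi)<np.radians(2)
                if w.any():
                    R=rr[w].max()
                    if .115<R<.135: pts.append(P[w][rr[w].argmax()])
            pts=np.array(pts);M=np.c_[2*pts,np.ones(len(pts))];s=np.linalg.lstsq(M,(pts**2).sum(1),rcond=None)[0];A=s[:2]
        out['R']=np.sqrt(s[2]+A@A);out['n']=len(pts)
    d=P-A;rr=np.hypot(*d.T);w=(rr>.138)&(rr<.165);th=np.arctan2(d[w,1],d[w,0])
    out['A']=A;out['lobe']=np.degrees(np.angle(np.exp(5j*th).sum()))/5%72
    # ranges
    out['rmax']=rr.max()
    return out
E
python3 - <<'E'
from h import *
c=optics.capture('top');print(ray(c,343.2,241.2,.064)); o=measure(c);print(o)
dot=np.array([.43078,-.06011]);lid=np.array([.64905,.02334]);A=o['A']
for n,p in(('dot',dot),('lid',lid)): d=p-A;print(n,np.hypot(*d),np.degrees(np.arctan2(d[1],d[0])))
print('corner edge', [ray(c,*p,0) for p in((200,292),(398,321),(560,325))])
s=optics.capture('side');b=blob(s,(22,150,100),(32,255,255),(300,180,340,220))[:2];print([(x[0],x[1]) for x in b])
b=blob(s,(0,180,100),(6,255,255),(325,255,360,280))[:2];print('dot side',[(x[0],ray(s,*x[1],.009)) for x in b])
print(ray(s,*[330.5,232.],.046))
f=blob(c,(50,150,40),(70,255,255),(400,270,450,350));print([(x[0],x[1],ray(c,*x[1],.1)) for x in f[:2]])
E
```

```text
[ 0.59007229 -0.01207277]
{'R': np.float64(0.1262751094221638), 'n': 40, 'A': array([ 0.59235909, -0.01109698]), 'lobe': np.float64(41.13061776007531), 'rmax': np.float64(0.1597769792294074)}
dot 0.16884927975395458 -163.12547517848407
lid 0.06633072160000779 31.27665447068365
corner edge [array([0.39593248, 0.40130343]), array([ 0.38011483, -0.20376133]), array([ 0.42578993, -0.68870495])]
[(51, array([321.60784314, 201.1372549 ]))]
dot side [(8, array([ 0.42886055, -0.05981691]))]
[ 0.58095635 -0.01831661]
[(398, array([427.25628141, 298.69095477]), array([ 0.44383865, -0.2647466 ])), (389, array([424.73264781, 334.26478149]), array([ 0.34431851, -0.26442129]))]
```

```bash
python3 - <<'E'
from h import *
s=optics.capture('side');c=optics.capture('top')
for z in(.25,.3,.35,.4,.45,.5): print(z,proj(s,[.067,.60,z]),proj(c,[.067,.60,z]),proj(s,[.226,.583,z]))
for z in(.1,.2,.3):print('faucet',z,ray(c,247,198,z),ray(c,232,135,z))
E
python3 - <<'E'
from h import *
c=optics.capture('top');cv2.imwrite('pics/arm.png',cv2.resize(c['frame'][280:480,0:240],None,fx=3,fy=3)[:,:,::-1])
E
```

```text
0.25 [ 95.57902011 281.1126115 ] [ 67.89924702 406.2964855 ] [117.79570641 244.26985071]
0.3 [ 91.64525989 265.03377367] [ 56.58475397 408.78028412] [114.57889578 228.87656174]
0.35 [ 87.55767708 248.3262019 ] [ 44.19315696 411.50053251] [111.24691633 212.93215954]
0.4 [ 83.30706933 230.95228252] [ 30.56296389 414.492682  ] [107.7934704  196.40650808]
0.45 [ 78.88348529 212.87134052] [ 15.4987006 417.7996438] [104.21179261 179.26723331]
0.5 [ 74.27614692 194.03932165] [ -1.23852383 421.47386011] [100.49460568 161.4795115 ]
faucet 0.1 [0.67810969 0.28575034] [0.87222813 0.36181273]
faucet 0.2 [0.64691924 0.26637592] [0.82647472 0.33673203]
faucet 0.3 [0.61572878 0.24700149] [0.78072131 0.31165133]
```

View pics/arm.png

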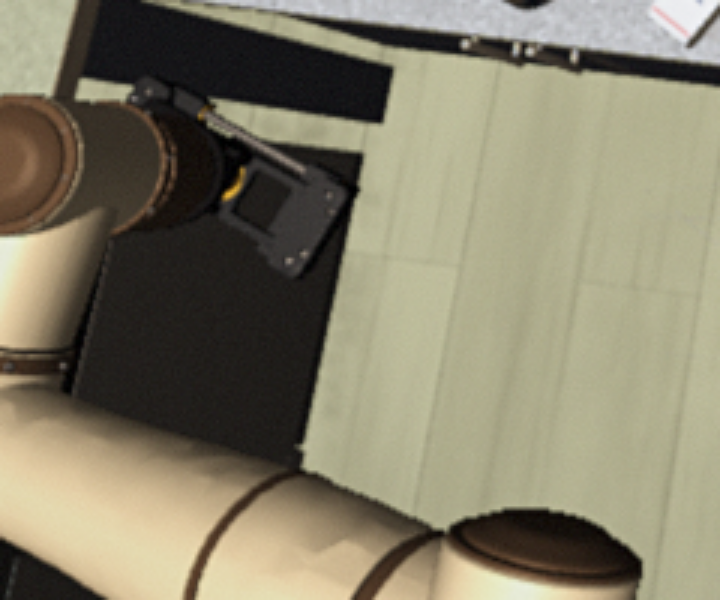

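Emit:
servo_tool:
  deltas:
    - {"slide":[0,0,0],"spin":0.9}
    - {"slide":[0,0,0],"spin":0.9}
    - {"slide":[0,0,0],"spin":0.9}
    - {"slide":[0,0,0],"spin":0.9}
    - {"slide":[0,0,0],"spin":0.9}
    - {"slide":[0,0,0],"spin":0.9}
    - {"slide":[0,0,0],"spin":0.9}
    - {"slide":[0,0,0],"spin":0.9}
    - {"slide":[0,0,0],"spin":0.9}
    - {"slide":[0,0,0],"spin":0.9}
  gripper: 255

```text
time_s: 1.45
tcp_pos: [0.2257, 0.5826, 0.2226]
ee_rot: [[-0.107, -0.994, -0.0], [-0.994, 0.107, 0.0], [-0.0, 0.0, -1.0]]
wrist_force: [-0.5, 0.4, 0.3]
gripper_width: 0.171
```

```bash
cat >> h.py <<'E'
AX=np.array([.5915,-.0115])
def st():
    s=sense();R=np.array(s['ee_rot']);p=np.array(s['tcp_pos']);d=p[:2]-AX
    print('t',round(s['time_s'],2),'p',p.round(4),'yaw',round(np.degrees(np.arctan2(R[1,0],R[0,0])),1),'r',round(np.hypot(*d),4),'phi',round(np.degrees(np.arctan2(d[1],d[0]))%360,1),'F',np.round(s['wrist_force'],1),'j',np.round(s['joints'],1),'w',round(s['gripper_width'],2))
    return R,p
def to(phi,r,z):
    R,p=st();t=np.array([*(AX+r*np.array([np.cos(np.radians(phi)),np.sin(np.radians(phi))])),z]);print('target',t,'units',(R.T@(t-p)/.025).round(2))
E
python3 -c "
from h import *
to(86,.15,.22)"
```

```text
t 1.45 p [0.2257 0.5826 0.2226] yaw -96.1 r 0.6976 phi 121.6 F [-0.5  0.4  0.3] j [ 83.6  22.    0.4  -0.  -68.4 -89.8] w 0.17
target [0.60196347 0.13813461 0.22      ] units [ 16.06 -16.87   0.09]
```

Emit:
servo_tool:
  deltas:
    - {"slide":[0.8,-0.85,0],"spin":0}
    - {"slide":[0.8,-0.85,0],"spin":0}
    - {"slide":[0.8,-0.85,0],"spin":0}
    - {"slide":[0.8,-0.85,0],"spin":0}
    - {"slide":[0.8,-0.85,0],"spin":0}
    - {"slide":[0.8,-0.85,0],"spin":0}
    - {"slide":[0.8,-0.85,0],"spin":0}
    - {"slide":[0.8,-0.85,0],"spin":0}
    - {"slide":[0.8,-0.85,0],"spin":0}
    - {"slide":[0.8,-0.85,0],"spin":0}
  gripper: 255

```text
time_s: 2.45
tcp_pos: [0.4199, 0.3557, 0.2227]
ee_rot: [[-0.102, -0.995, 0.001], [-0.995, 0.102, 0.003], [-0.003, -0.001, -1.0]]
wrist_force: [0.5, -0.8, 0.9]
gripper_width: 0.004
```

```bash
python3 -c "
from h import *
to(86,.15,.22)
for n in('side','top'):
    c=optics.capture(n); cv2.imwrite(f'pics/{n}1.png',c['frame'][:,:,::-1])"
```

```text
t 2.45 p [0.4199 0.3557 0.2227] yaw -95.9 r 0.4054 phi 115.0 F [ 0.5 -0.8  0.9] j [ 57.1  14.7 -10.2  -0.1 -64.9 -63. ] w 0.0
target [0.60196347 0.13813461 0.22      ] units [ 7.91 -8.14  0.09]
```

View pics/side1.png

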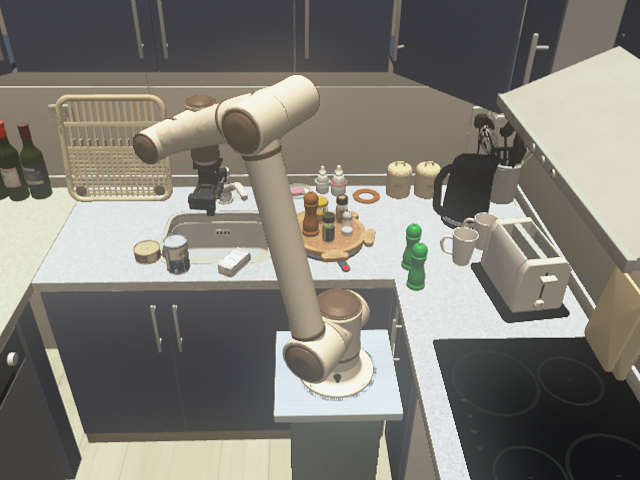

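View pics/top1.png

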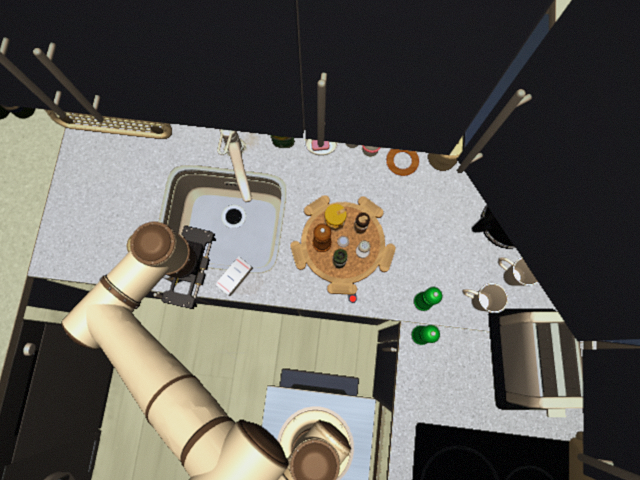

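The hand is now over the sink's near left. The forearm lies further left than the hand. The faucet spout tip is at top (247,198) and side about (242,192), so I'll triangulate its height before descending nearby.

```bash
python3 -c "
from h import *
s=optics.capture('side');c=optics.capture('top')
for z in(.05,.1,.15,.2,.25,.3,.35): x=ray(c,247,198,z);print(z,x,proj(s,[*x,z]))
cv2.imwrite('pics/f.png',cv2.resize(s['frame'][150:260,170:300],None,fx=5,fy=5)[:,:,::-1])
to(86,.15,.22)"
```

```text
0.05 [0.69370492 0.29543756] [240.65084952 214.01931947]
0.1 [0.67810969 0.28575034] [242.32302963 204.24288008]
0.15 [0.66251446 0.27606313] [244.06147628 194.07901182]
0.2 [0.64691924 0.26637592] [245.8702082  183.50421909]
0.25 [0.63132401 0.2566887 ] [247.75357578 172.49306728]
0.3 [0.61572878 0.24700149] [249.716296   161.01797846]
0.35 [0.60013356 0.23731428] [251.76349187 149.04900079]
t 2.65 p [0.4195 0.3564 0.2225] yaw -96.0 r 0.4061 phi 115.1 F [-0.4  0.4 -0.6] j [ 57.2  14.7 -10.2  -0.1 -64.9 -63.1] w 0.0
target [0.60196347 0.13813461 0.22      ] units [ 7.92 -8.17  0.08]
```

View pics/f.png

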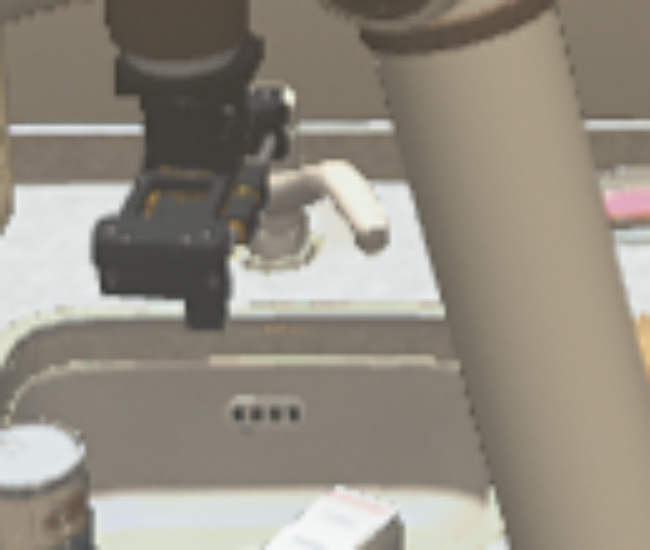

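The spout tip is low (z about 0.13 at (0.67, 0.28)), so there is no conflict.

Emit:
servo_tool:
  deltas:
    - {"slide":[0.8,-0.83,0],"spin":0}
    - {"slide":[0.8,-0.83,0],"spin":0}
    - {"slide":[0.8,-0.83,0],"spin":0}
    - {"slide":[0.8,-0.83,0],"spin":0}
    - {"slide":[0.8,-0.83,0],"spin":0}
    - {"slide":[0.8,-0.83,0],"spin":0}
    - {"slide":[0.8,-0.83,0],"spin":0}
    - {"slide":[0.8,-0.83,0],"spin":0}
    - {"slide":[0.8,-0.83,0],"spin":0}
    - {"slide":[0.5,-0.5,0],"spin":0}

```text
time_s: 3.65
tcp_pos: [0.6012, 0.1525, 0.2219]
ee_rot: [[-0.082, -0.997, 0.002], [-0.997, 0.082, 0.007], [-0.007, -0.002, -1.0]]
wrist_force: [-1.0, -0.8, -0.1]
gripper_width: 0.004
```

```bash
python3 -c "
from h import *
to(86,.15,.1)
for n in('side','top'):
    c=optics.capture(n); cv2.imwrite(f'pics/{n}2.png',c['frame'][:,:,::-1])"
```

```text
t 3.65 p [0.6012 0.1525 0.2219] yaw -94.7 r 0.1643 phi 86.6 F [-1.  -0.8 -0.1] j [ 29.   21.5  -0.4  -0.3 -67.8 -33.6] w 0.0
target [0.60196347 0.13813461 0.1       ] units [ 0.61 -0.07  4.87]
```

View pics/side2.png

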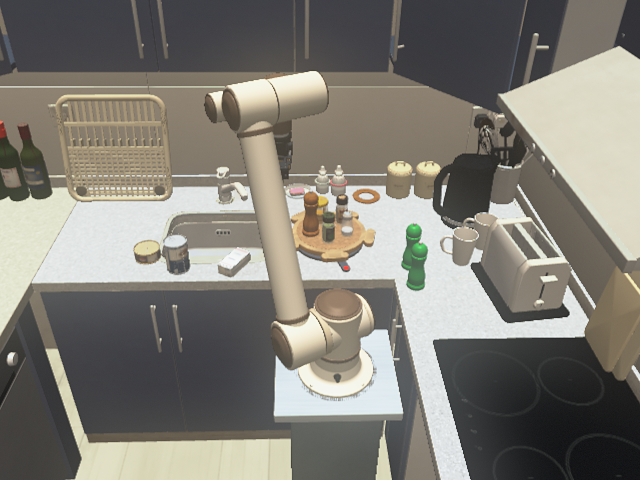

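View pics/top2.png

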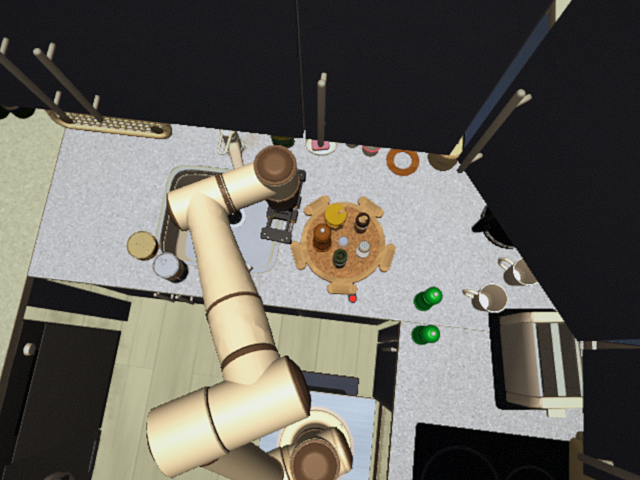

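Emit:
servo_tool:
  deltas:
    - {"slide":[0.3,-0.2,0.5],"spin":0}
    - {"slide":[0.3,-0.2,0.5],"spin":0}
    - {"slide":[0,0,0.8],"spin":0}
    - {"slide":[0,0,0.8],"spin":0}
    - {"slide":[0,0,0.8],"spin":0}
    - {"slide":[0,0,0],"spin":0}

```text
time_s: 4.35
tcp_pos: [0.6074, 0.1395, 0.1286]
ee_rot: [[-0.078, -0.997, -0.002], [-0.997, 0.078, 0.006], [-0.006, 0.003, -1.0]]
wrist_force: [0.4, -0.6, -0.1]
gripper_width: 0.005
```

```bash
python3 -c "
from h import *
to(83,.15,.024)
for n in('side','top'):
    c=optics.capture(n); cv2.imwrite(f'pics/{n}3.png',cv2.resize(c['frame'][130:330,240:440],None,fx=3,fy=3)[:,:,::-1])"
```

```text
t 4.35 p [0.6074 0.1395 0.1286] yaw -94.5 r 0.1518 phi 84.0 F [ 0.4 -0.6 -0.1] j [ 27.6  26.3  -6.9  -0.4 -56.8 -31.8] w 0.0
target [0.6097804  0.13738192 0.024     ] units [ 0.1  -0.11  4.18]
```

View pics/side3.png

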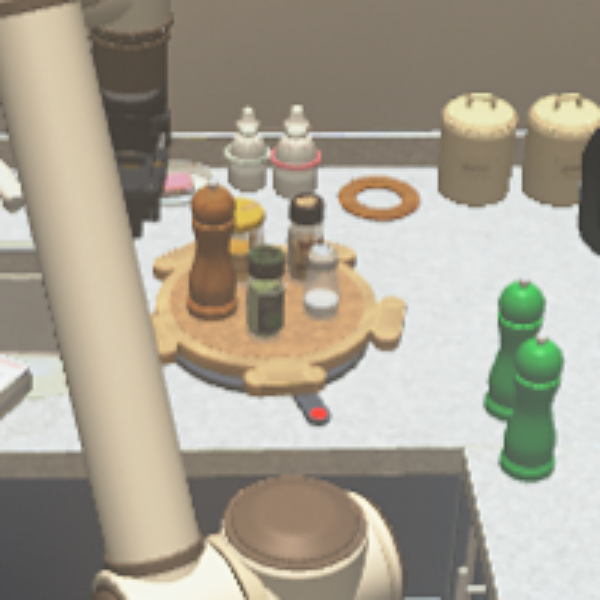

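View pics/top3.png

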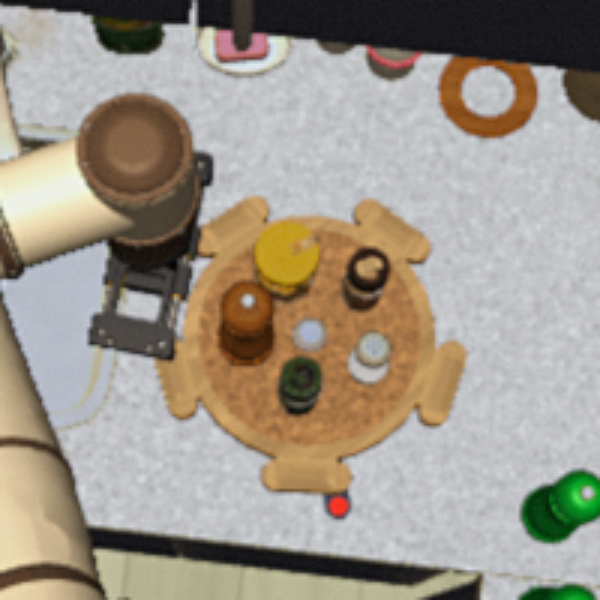

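The hand is left of the turntable, with its body clear of the mill and honey jar. I'll descend into the gap next.

Emit:
servo_tool:
  deltas:
    - {"slide":[0,0,0.7],"spin":0}
    - {"slide":[0,0,0.8],"spin":0}
    - {"slide":[0,0,0.8],"spin":0}
    - {"slide":[0,0,0.7],"spin":0}
    - {"slide":[0,0,0.3],"spin":0}
    - {"slide":[0,0,0],"spin":0}

```text
time_s: 5.05
tcp_pos: [0.6169, 0.1445, 0.0567]
ee_rot: [[-0.072, -0.997, 0.022], [-0.997, 0.073, 0.014], [-0.016, -0.021, -1.0]]
wrist_force: [-0.4, 0.2, -0.0]
gripper_width: 0.002
```

```bash
python3 -c "
from h import *
to(83,.15,.023)
for n in('side','top'):
    c=optics.capture(n); cv2.imwrite(f'pics/{n}4.png',cv2.resize(c['frame'][130:330,240:440],None,fx=3,fy=3)[:,:,::-1])"
```

```text
t 5.05 p [0.6169 0.1445 0.0567] yaw -94.1 r 0.1581 phi 80.8 F [-0.4  0.2 -0. ] j [ 27.7  31.  -10.8  -0.2 -46.7 -31.8] w 0.0
target [0.6097804  0.13738192 0.023     ] units [0.33 0.29 1.34]
```

View pics/side4.png

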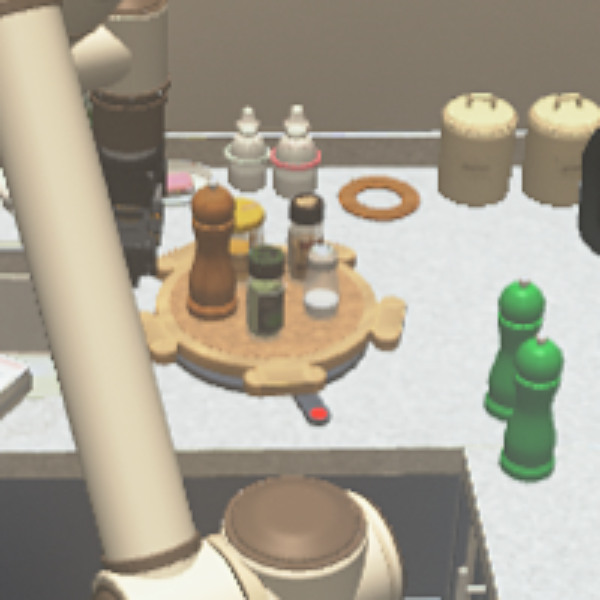

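View pics/top4.png

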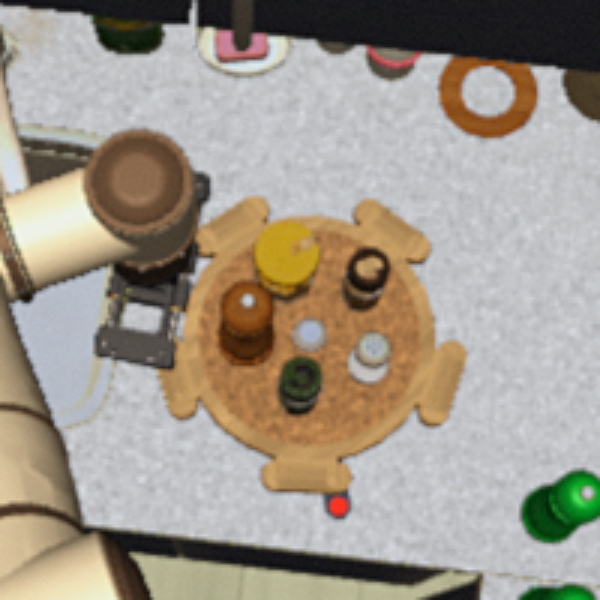

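Emit:
servo_tool:
  deltas:
    - {"slide":[0.08,0.05,0.25],"spin":0}
    - {"slide":[0.08,0.05,0.25],"spin":0}
    - {"slide":[0.08,0.05,0.25],"spin":0}
    - {"slide":[0.08,0.05,0.25],"spin":0}
    - {"slide":[0,0,0.2],"spin":0}
    - {"slide":[0,0,0],"spin":0}

```text
time_s: 5.75
tcp_pos: [0.6137, 0.1374, 0.0281]
ee_rot: [[-0.072, -0.997, 0.029], [-0.997, 0.072, 0.017], [-0.019, -0.027, -0.999]]
wrist_force: [0.2, -0.8, -0.7]
gripper_width: 0.007
```

```bash
python3 -c "
from h import *
to(83,.15,.023);print(sense()['ee_rot'])"
```

```text
t 5.75 p [0.6137 0.1374 0.0281] yaw -94.1 r 0.1505 phi 81.5 F [ 0.2 -0.8 -0.7] j [ 27.3  32.6 -13.2  -0.2 -42.4 -31.3] w 0.01
target [0.6097804  0.13738192 0.023     ] units [0.02 0.16 0.2 ]
[[-0.07193704 -0.99699395  0.02877716]
 [-0.99722974  0.07244141  0.01688462]
 [-0.01891853 -0.02748281 -0.99944324]]
```

Emit:
servo_tool:
  deltas:
    - {"slide":[0,0.1,0.15],"spin":0}
    - {"slide":[0,0.2,0.05],"spin":0}
    - {"slide":[0,0.25,0],"spin":-0.2}
    - {"slide":[0,0.25,0],"spin":-0.3}
    - {"slide":[0,0.25,0],"spin":-0.3}
    - {"slide":[0,0.25,0],"spin":-0.3}
    - {"slide":[0,0.25,0],"spin":-0.3}
    - {"slide":[0,0.25,0],"spin":-0.3}

```text
time_s: 6.55
tcp_pos: [0.5683, 0.1383, 0.0227]
ee_rot: [[0.182, -0.983, 0.035], [-0.983, -0.182, 0.019], [-0.012, -0.038, -0.999]]
wrist_force: [1.0, -0.4, -0.9]
gripper_width: 0.002
```

```bash
cat >> h.py <<'E'
def look(k):
    for n in('side','top'):
        c=optics.capture(n); cv2.imwrite(f'pics/{n}{k}.png',cv2.resize(c['frame'][160:320,260:430],None,fx=3.5,fy=3.5)[:,:,::-1])
    o=measure(c,AX);print('lobe mod72',o['lobe'])
    b=blob(c,(22,150,100),(32,255,255),(290,185,400,300))[:1]
    if b: p=ray(c,*b[0][1],.133);d=p-AX;print('lid',b[0][0],p,np.hypot(*d),np.degrees(np.arctan2(d[1],d[0]))%360)
E
python3 -c "
from h import *
to(100,.15,.023);look(5)"
```

```text
t 6.55 p [0.5683 0.1383 0.0227] yaw -79.5 r 0.1516 phi 98.8 F [ 1.  -0.4 -0.9] j [ 29.6  29.6 -20.4   0.1 -37.7 -19.1] w 0.0
target [0.56545277 0.13622116 0.023     ] units [ 0.06  0.13 -0.02]
lobe mod72 53.48983903058185
lid 305 [0.64240409 0.03169218] 0.06675919828302423 40.31464392252453
```

View pics/top5.png

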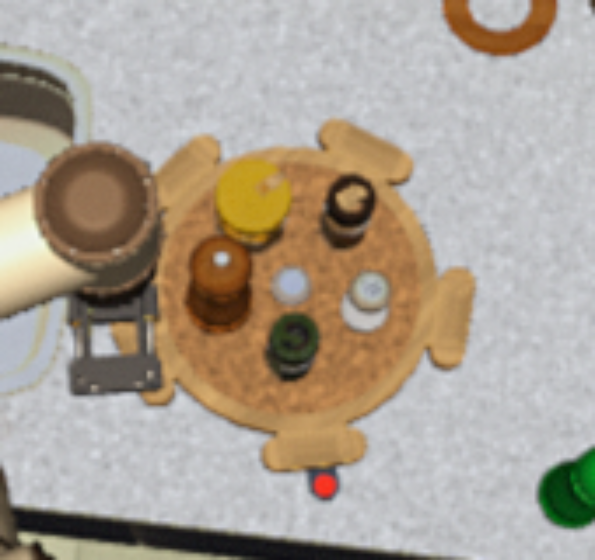

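Emit:
servo_tool:
  deltas:
    - {"slide":[0.01,0.27,0],"spin":-0.32}
    - {"slide":[0.01,0.27,0],"spin":-0.32}
    - {"slide":[0.01,0.27,0],"spin":-0.32}
    - {"slide":[0.01,0.27,0],"spin":-0.32}
    - {"slide":[0.01,0.27,0],"spin":-0.32}
    - {"slide":[0.01,0.27,0],"spin":-0.32}
    - {"slide":[0.01,0.27,0],"spin":-0.32}
    - {"slide":[0.01,0.27,0],"spin":-0.32}
    - {"slide":[0.01,0.27,0],"spin":-0.32}
    - {"slide":[0.01,0.27,0],"spin":-0.32}

```text
time_s: 7.65
tcp_pos: [0.5126, 0.1161, 0.0237]
ee_rot: [[0.603, -0.796, 0.053], [-0.798, -0.602, 0.029], [0.009, -0.06, -0.998]]
wrist_force: [0.8, 1.3, -0.0]
gripper_width: 0.007
```

```bash
python3 -c "
from h import *
to(130,.15,.023);look(6)"
```

```text
t 7.65 p [0.5126 0.1161 0.0237] yaw -52.9 r 0.15 phi 121.7 F [ 0.8  1.3 -0. ] j [ 30.5  24.8 -29.8   0.3 -31.9   6.3] w 0.01
target [0.49508186 0.10340667 0.023     ] units [-0.02  0.86 -0.03]
lobe mod72 2.3992816050676007
lid 311 [0.62226625 0.04765055] 0.06667345317190486 62.519493935176456
```

View pics/top6.png

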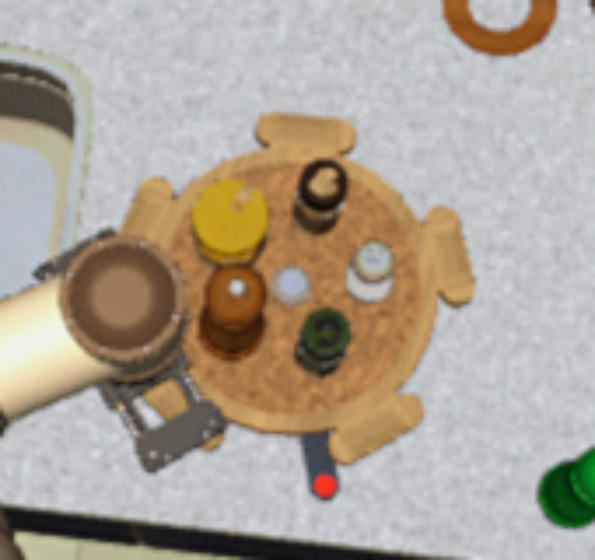

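View pics/side6.png

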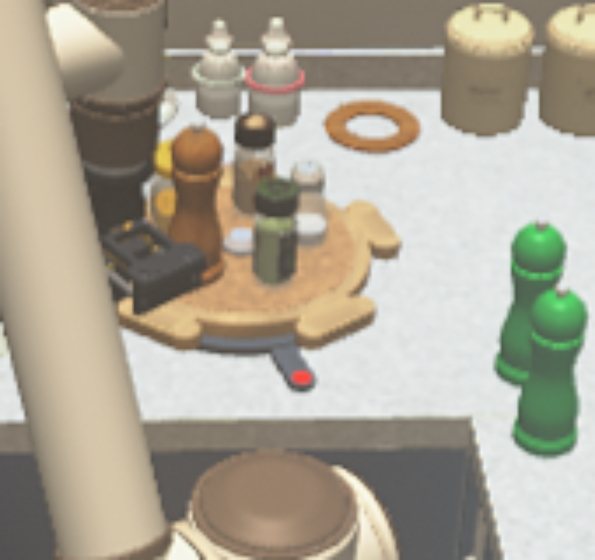

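Emit:
servo_tool:
  deltas:
    - {"slide":[0.02,0.3,0],"spin":-0.3}
    - {"slide":[0.02,0.3,0],"spin":-0.3}
    - {"slide":[0.02,0.3,0],"spin":-0.3}
    - {"slide":[0.02,0.3,0],"spin":-0.3}
    - {"slide":[0.02,0.3,0],"spin":-0.32}
    - {"slide":[0.02,0.3,0],"spin":-0.34}
    - {"slide":[0.02,0.3,0],"spin":-0.34}
    - {"slide":[0.02,0.3,0],"spin":-0.34}
    - {"slide":[0.02,0.3,0],"spin":-0.34}
    - {"slide":[0.02,0.3,0],"spin":-0.34}

```text
time_s: 8.75
tcp_pos: [0.4737, 0.0621, 0.0225]
ee_rot: [[0.891, -0.448, 0.067], [-0.451, -0.892, 0.036], [0.044, -0.063, -0.997]]
wrist_force: [0.3, 0.8, -0.1]
gripper_width: 0.004
```

```bash
python3 -c "
from h import *
to(180,.15,.023);print(np.round(sense()['ee_rot'],3));look(7)"
```

```text
t 8.75 p [0.4737 0.0621 0.0225] yaw -26.9 r 0.1389 phi 148.0 F [ 0.3  0.8 -0.1] j [ 26.9  21.3 -36.9  -0.2 -27.4  36.5] w 0.0
target [ 0.4415 -0.0115  0.023 ] units [ 0.18  3.2  -0.21]
[[ 0.891 -0.448  0.067]
 [-0.451 -0.892  0.036]
 [ 0.044 -0.063 -0.997]]
lobe mod72 23.64228634199419
lid 309 [0.59279991 0.05474852] 0.06626127027616896 88.87589928787449
```

View pics/top7.png

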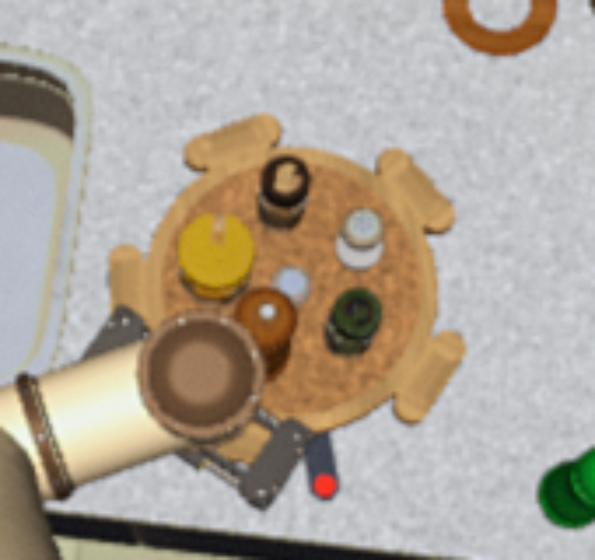

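Emit:
servo_tool:
  deltas:
    - {"slide":[-0.15,0.2,0],"spin":-0.05}
    - {"slide":[-0.15,0.25,0],"spin":-0.15}
    - {"slide":[-0.08,0.27,0],"spin":-0.25}
    - {"slide":[-0.04,0.3,0],"spin":-0.3}
    - {"slide":[-0.02,0.3,0],"spin":-0.3}
    - {"slide":[-0.02,0.3,0],"spin":-0.32}
    - {"slide":[0,0.3,0],"spin":-0.32}
    - {"slide":[0,0.3,0],"spin":-0.32}

```text
time_s: 9.65
tcp_pos: [0.4468, 0.0169, 0.0207]
ee_rot: [[0.982, -0.171, 0.079], [-0.175, -0.984, 0.041], [0.071, -0.054, -0.996]]
wrist_force: [0.6, 1.1, 1.4]
gripper_width: 0.006
```

```bash
python3 -c "
from h import *
to(186,.15,.023);print(np.round(sense()['ee_rot'],3));look(8)"
```

```text
t 9.65 p [0.4468 0.0169 0.0207] yaw -10.1 r 0.1475 phi 168.9 F [0.6 1.1 1.4] j [ 22.8  19.2 -41.3  -0.9 -24.5  58. ] w 0.01
target [ 0.44232172 -0.02717927  0.023     ] units [ 0.14  1.76 -0.18]
[[ 0.982 -0.171  0.079]
 [-0.175 -0.984  0.041]
 [ 0.071 -0.054 -0.996]]
lobe mod72 44.153297685325334
lid 317 [0.56988722 0.05087049] 0.06600901829931345 109.1123499373741
```

View pics/top8.png

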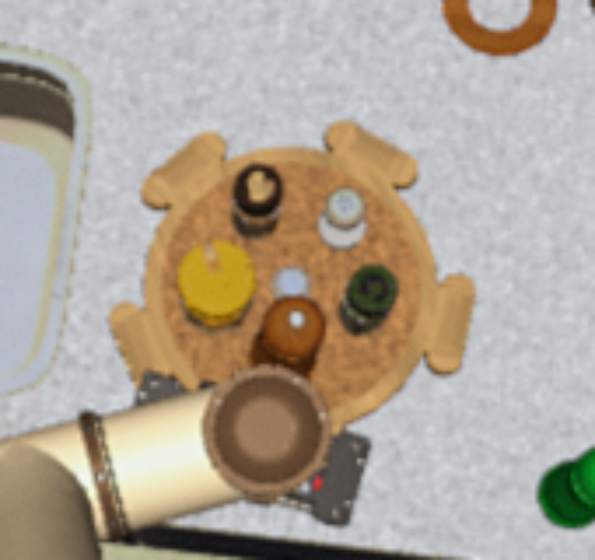

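View pics/side8.png

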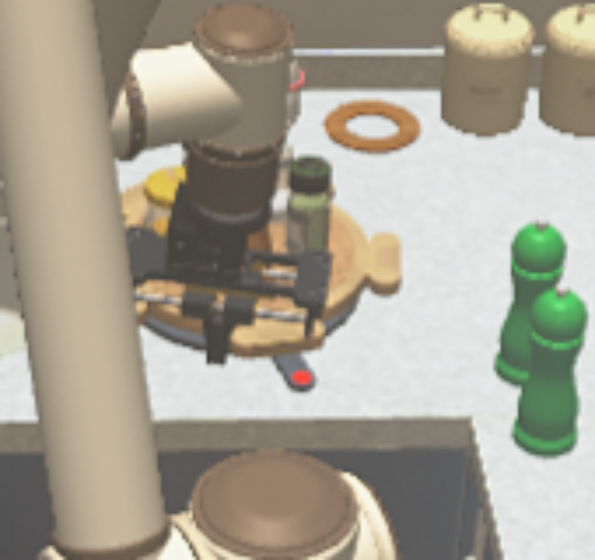

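Emit:
servo_tool:
  deltas:
    - {"slide":[-0.03,0.25,-0.03],"spin":-0.25}
    - {"slide":[-0.02,0.3,-0.03],"spin":-0.3}
    - {"slide":[-0.02,0.3,-0.03],"spin":-0.34}
    - {"slide":[0,0.3,-0.03],"spin":-0.34}
    - {"slide":[0,0.3,0],"spin":-0.34}
    - {"slide":[0,0.25,0],"spin":-0.3}
    - {"slide":[0,0.15,0],"spin":-0.2}
    - {"slide":[0,0,0],"spin":0}

```text
time_s: 10.55
tcp_pos: [0.4408, -0.0286, 0.0212]
ee_rot: [[0.99, 0.117, 0.078], [0.114, -0.993, 0.041], [0.082, -0.031, -0.996]]
wrist_force: [0.4, -0.3, 0.2]
gripper_width: -0.001
```

```bash
python3 -c "
from h import *
to(180,.16,.023);print(np.round(sense()['ee_rot'],3));look(9)"
```

```text
t 10.55 p [ 0.4408 -0.0286  0.0212] yaw 6.6 r 0.1517 phi 186.5 F [ 0.4 -0.3  0.2] j [ 16.8  18.8 -41.2  -2.2 -25.   81.9] w -0.0
target [ 0.4315 -0.0115  0.023 ] units [-0.28 -0.72 -0.07]
[[ 0.99   0.117  0.078]
 [ 0.114 -0.993  0.041]
 [ 0.082 -0.031 -0.996]]
lobe mod72 62.49009331674498
lid 314 [0.55342688 0.04175765] 0.06546708671364826 125.56042688057433
```

View pics/top9.png

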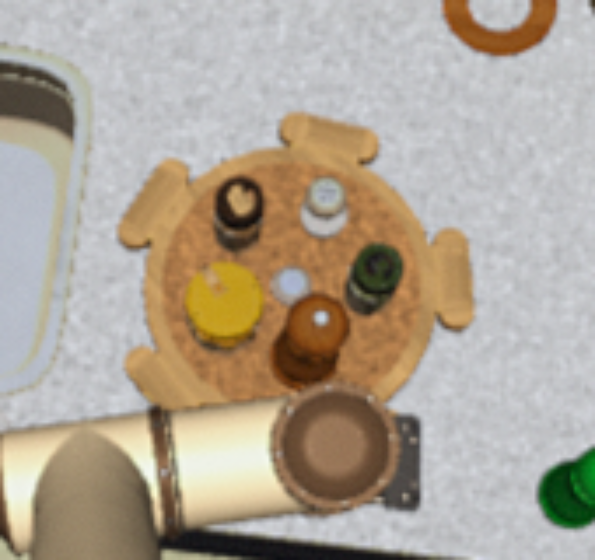

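Emit:
servo_tool:
  deltas:
    - {"slide":[0,-0.2,0],"spin":0}
    - {"slide":[-0.1,-0.2,0],"spin":0}
    - {"slide":[-0.1,0,-0.5],"spin":0}
    - {"slide":[0,0,-0.5],"spin":0}
    - {"slide":[0,0,-0.5],"spin":0}
    - {"slide":[0,0,-0.3],"spin":0}
    - {"slide":[0,0,0],"spin":0}

```text
time_s: 11.35
tcp_pos: [0.4278, -0.018, 0.0663]
ee_rot: [[0.99, 0.117, 0.072], [0.114, -0.993, 0.039], [0.077, -0.031, -0.997]]
wrist_force: [0.4, -0.1, -0.8]
gripper_width: 0.006
```

```bash
python3 -c "
from h import *
to(146,.16,.07);print(np.round(sense()['ee_rot'],3));look(10)"
```

```text
t 11.35 p [ 0.4278 -0.018   0.0663] yaw 6.6 r 0.1638 phi 182.3 F [ 0.4 -0.1 -0.8] j [ 18.9  12.7 -40.4  -1.5 -32.2  79. ] w 0.01
target [0.45885399 0.07797086 0.07      ] units [ 1.68 -3.67  0.09]
[[ 0.99   0.117  0.072]
 [ 0.114 -0.993  0.039]
 [ 0.077 -0.031 -0.997]]
lobe mod72 62.11294815428758
lid 320 [0.55333304 0.04176527] 0.06552790587330524 125.62330158661653
```

View pics/side10.png

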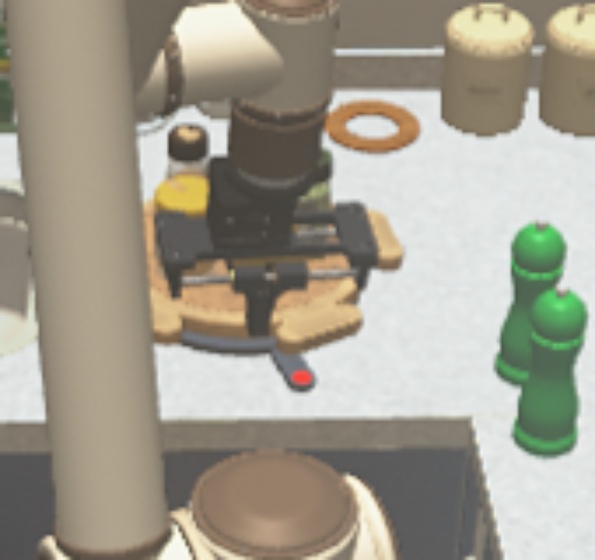

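Emit:
servo_tool:
  deltas:
    - {"slide":[0.02,-0.3,0],"spin":0.4}
    - {"slide":[0.03,-0.45,0],"spin":0.55}
    - {"slide":[0.04,-0.45,0],"spin":0.55}
    - {"slide":[0.04,-0.45,0],"spin":0.55}
    - {"slide":[0.04,-0.45,0],"spin":0.55}
    - {"slide":[0.04,-0.45,0],"spin":0.55}
    - {"slide":[0.04,-0.45,0],"spin":0.55}
    - {"slide":[0.04,-0.45,0],"spin":0.55}
    - {"slide":[0.03,-0.45,0],"spin":0.5}
    - {"slide":[0.03,-0.45,0],"spin":0.5}

```text
time_s: 12.45
tcp_pos: [0.4555, 0.0841, 0.0632]
ee_rot: [[0.794, -0.606, 0.054], [-0.608, -0.794, 0.032], [0.023, -0.058, -0.998]]
wrist_force: [0.0, -0.5, -0.0]
gripper_width: 0.006
```

```bash
python3 -c "
from h import *
to(107,.16,.07);print(np.round(sense()['ee_rot'],3));look(11)"
```

```text
t 12.45 p [0.4555 0.0841 0.0632] yaw -37.4 r 0.1663 phi 144.9 F [ 0.  -0.5 -0. ] j [ 30.6  16.2 -36.1   0.  -34.1  22. ] w 0.01
target [0.54472053 0.14150876 0.07      ] units [ 1.45 -4.   -0.  ]
[[ 0.794 -0.606  0.054]
 [-0.608 -0.794  0.032]
 [ 0.023 -0.058 -0.998]]
lobe mod72 63.19484372972918
lid 311 [0.55380526 0.0414221 ] 0.06497416610412034 125.46107431301645
```

View pics/top11.png

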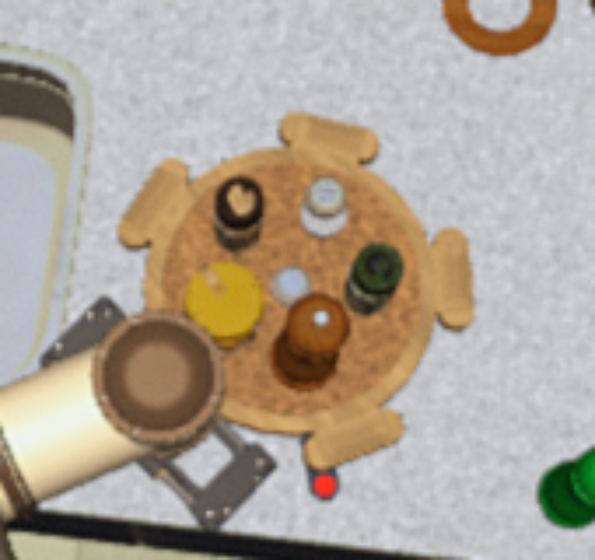

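Emit:
servo_tool:
  deltas:
    - {"slide":[0.05,-0.35,-0.02],"spin":0.4}
    - {"slide":[0.05,-0.45,-0.02],"spin":0.5}
    - {"slide":[0.05,-0.45,-0.02],"spin":0.5}
    - {"slide":[0.05,-0.45,-0.02],"spin":0.5}
    - {"slide":[0.05,-0.45,0],"spin":0.5}
    - {"slide":[0.05,-0.45,0],"spin":0.5}
    - {"slide":[0.05,-0.45,0],"spin":0.5}
    - {"slide":[0.05,-0.45,0],"spin":0.5}
    - {"slide":[0.05,-0.4,0],"spin":0.45}
    - {"slide":[0.03,-0.35,0],"spin":0.3}

```text
time_s: 13.55
tcp_pos: [0.5416, 0.1305, 0.0635]
ee_rot: [[0.257, -0.966, 0.037], [-0.966, -0.256, 0.024], [-0.014, -0.042, -0.999]]
wrist_force: [-0.7, -0.0, -0.3]
gripper_width: 0.004
```

```bash
python3 -c "
from h import *
to(104,.153,.025);print(np.round(sense()['ee_rot'],3));look(12)"
```

```text
t 13.55 p [0.5416 0.1305 0.0635] yaw -75.1 r 0.1505 phi 109.4 F [-0.7 -0.  -0.3] j [ 30.1  24.1 -22.4  -0.2 -41.  -15.1] w 0.0
target [0.55448595 0.13695525 0.025     ] units [-0.1  -0.5   1.56]
[[ 0.257 -0.966  0.037]
 [-0.966 -0.256  0.024]
 [-0.014 -0.042 -0.999]]
lobe mod72 67.86778840214949
lid 315 [0.55321061 0.0415537 ] 0.06542761520765873 125.81836662886883
```

View pics/top12.png

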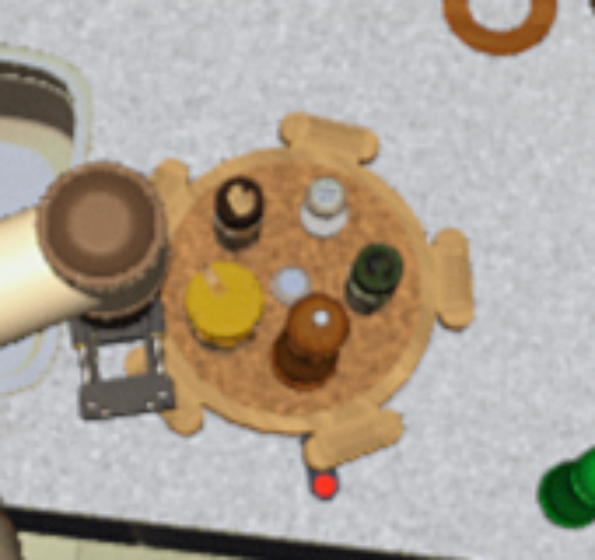

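Emit:
servo_tool:
  deltas:
    - {"slide":[-0.05,-0.3,0],"spin":0}
    - {"slide":[-0.05,-0.25,0],"spin":0}
    - {"slide":[0,0,0.3],"spin":0}
    - {"slide":[0,0,0.35],"spin":0}
    - {"slide":[0,0,0.35],"spin":0}
    - {"slide":[0,0,0.3],"spin":0}
    - {"slide":[0,0,0.15],"spin":0}
    - {"slide":[0,0,0],"spin":0}

```text
time_s: 14.45
tcp_pos: [0.5536, 0.1362, 0.0225]
ee_rot: [[0.262, -0.964, 0.032], [-0.965, -0.262, 0.022], [-0.013, -0.036, -0.999]]
wrist_force: [0.7, -0.6, 1.5]
gripper_width: 0.008
```

```bash
python3 -c "
from h import *
to(104,.15,.022);print(np.round(sense()['ee_rot'],3));look(13)"
```

```text
t 14.45 p [0.5536 0.1362 0.0225] yaw -74.8 r 0.1525 phi 104.4 F [ 0.7 -0.6  1.5] j [ 30.   28.6 -22.3  -0.3 -36.9 -14.6] w 0.01
target [0.55521172 0.13404436 0.022     ] units [ 0.1  -0.04  0.02]
[[ 0.262 -0.964  0.032]
 [-0.965 -0.262  0.022]
 [-0.013 -0.036 -0.999]]
lobe mod72 67.73168727139434
lid 318 [0.55334672 0.041728  ] 0.06548963617793564 125.63256491201628
```

Emit:
servo_tool:
  deltas:
    - {"slide":[0,0.2,0],"spin":-0.2}
    - {"slide":[0,0.25,0],"spin":-0.27}
    - {"slide":[0,0.28,0],"spin":-0.3}
    - {"slide":[0,0.28,0],"spin":-0.3}
    - {"slide":[0,0.28,0],"spin":-0.3}
    - {"slide":[0,0.28,0],"spin":-0.3}
    - {"slide":[0,0.28,0],"spin":-0.3}
    - {"slide":[0,0.28,0],"spin":-0.3}
    - {"slide":[0,0.28,0],"spin":-0.3}
    - {"slide":[0,0.28,0],"spin":-0.3}

```text
time_s: 15.55
tcp_pos: [0.4966, 0.1094, 0.0261]
ee_rot: [[0.641, -0.766, 0.051], [-0.767, -0.64, 0.032], [0.008, -0.06, -0.998]]
wrist_force: [0.2, 0.3, 0.0]
gripper_width: 0.01
```

```bash
python3 -c "
from h import *
to(155,.15,.022);print(np.round(sense()['ee_rot'],3));look(14)"
```

```text
t 15.55 p [0.4966 0.1094 0.0261] yaw -50.1 r 0.1537 phi 128.1 F [0.2 0.3 0. ] j [ 30.7  23.4 -31.8  -0.2 -31.3   9.4] w 0.01
target [0.45555383 0.05189274 0.022     ] units [0.71 2.74 0.  ]
[[ 0.641 -0.766  0.051]
 [-0.767 -0.64   0.032]
 [ 0.008 -0.06  -0.998]]
lobe mod72 8.189881702932006
lid 313 [0.54065629 0.03010689] 0.06569791418946475 140.7055396702198
```

View pics/top14.png

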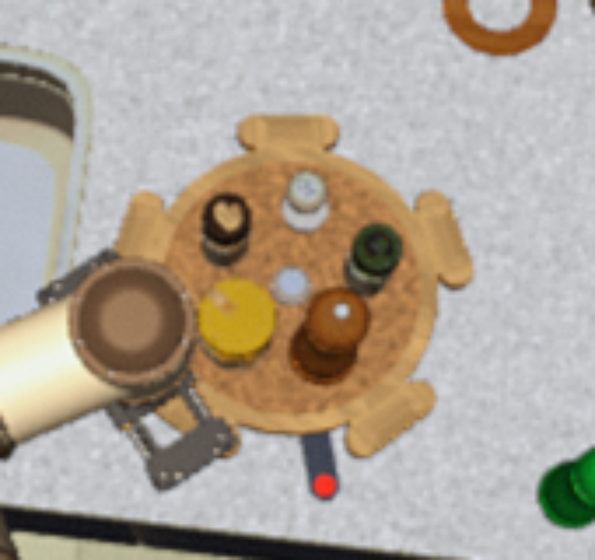

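Emit:
servo_tool:
  deltas:
    - {"slide":[0.01,0.28,0.02],"spin":-0.28}
    - {"slide":[0,0.28,0.02],"spin":-0.28}
    - {"slide":[0,0.28,0.02],"spin":-0.3}
    - {"slide":[0,0.28,0.02],"spin":-0.3}
    - {"slide":[0,0.28,0.02],"spin":-0.3}
    - {"slide":[0,0.28,0],"spin":-0.3}
    - {"slide":[0,0.28,0],"spin":-0.3}
    - {"slide":[0,0.28,0],"spin":-0.3}
    - {"slide":[0,0.28,0],"spin":-0.3}
    - {"slide":[0,0.28,0],"spin":-0.3}

```text
time_s: 16.65
tcp_pos: [0.4594, 0.0603, 0.0247]
ee_rot: [[0.901, -0.429, 0.07], [-0.432, -0.901, 0.043], [0.044, -0.068, -0.997]]
wrist_force: [0.4, 1.3, 0.0]
gripper_width: 0.005
```

```bash
python3 -c "
from h import *
to(184,.15,.022);print(np.round(sense()['ee_rot'],3));look(15)"
```

```text
t 16.65 p [0.4594 0.0603 0.0247] yaw -25.6 r 0.1504 phi 151.5 F [0.4 1.3 0. ] j [ 27.4  20.  -38.7  -0.7 -26.7  37.7] w 0.0
target [ 0.44186539 -0.02196347  0.022     ] units [ 0.79  3.27 -0.08]
[[ 0.901 -0.429  0.07 ]
 [-0.432 -0.901  0.043]
 [ 0.044 -0.068 -0.997]]
lobe mod72 25.860637291958547
lid 262 [0.53223596 0.00323284] 0.061067857821306526 166.03945920985834
```

View pics/top15.png

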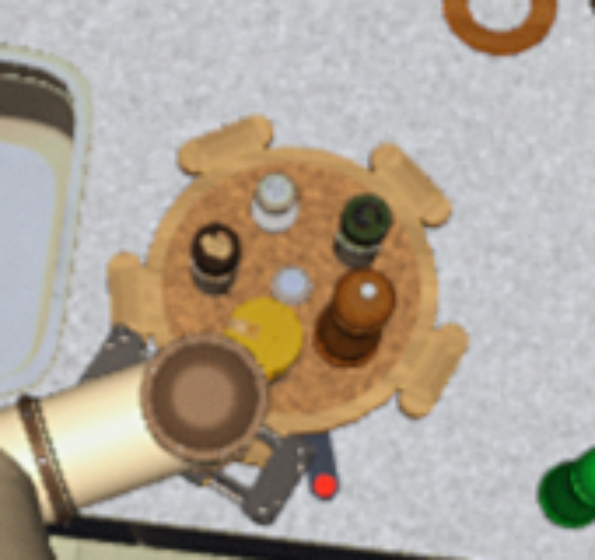

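Emit:
servo_tool:
  deltas:
    - {"slide":[-0.02,0.28,0],"spin":-0.25}
    - {"slide":[-0.02,0.28,0],"spin":-0.28}
    - {"slide":[-0.02,0.28,0],"spin":-0.28}
    - {"slide":[-0.02,0.28,0],"spin":-0.3}
    - {"slide":[-0.02,0.28,0],"spin":-0.3}
    - {"slide":[-0.02,0.28,0],"spin":-0.3}
    - {"slide":[-0.02,0.28,0],"spin":-0.3}
    - {"slide":[-0.02,0.28,0],"spin":-0.3}
    - {"slide":[-0.02,0.28,0],"spin":-0.3}
    - {"slide":[-0.02,0.28,0],"spin":-0.3}

```text
time_s: 17.75
tcp_pos: [0.4426, -0.0019, 0.0237]
ee_rot: [[0.996, -0.032, 0.081], [-0.036, -0.998, 0.047], [0.079, -0.05, -0.996]]
wrist_force: [-1.5, 1.6, 0.4]
gripper_width: 0.003
```

```bash
python3 -c "
from h import *
to(184,.15,.022);look(16)"
```

```text
t 17.75 p [ 0.4426 -0.0019  0.0237] yaw -2.0 r 0.1492 phi 176.3 F [-1.5  1.6  0.4] j [ 20.2  18.5 -41.2  -2.2 -25.   69.9] w 0.0
target [ 0.44186539 -0.02196347  0.022     ] units [-0.01  0.8   0.03]
lobe mod72 52.380887849647706
lid 308 [ 0.52825721 -0.0217669 ] 0.06407074361484566 189.22101340006242
```

View pics/top16.png

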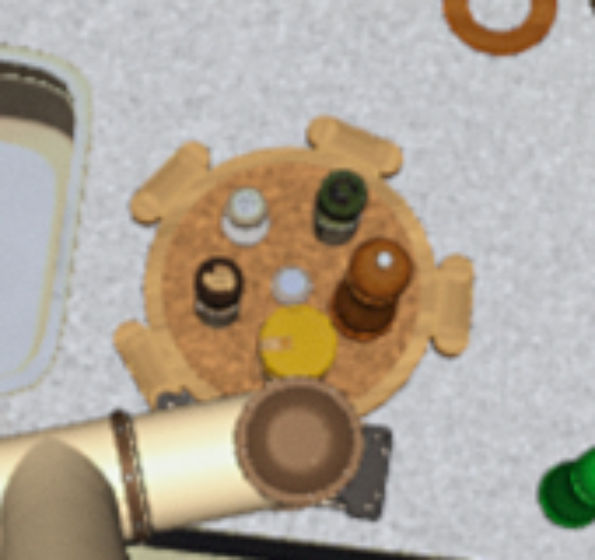

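View pics/side16.png

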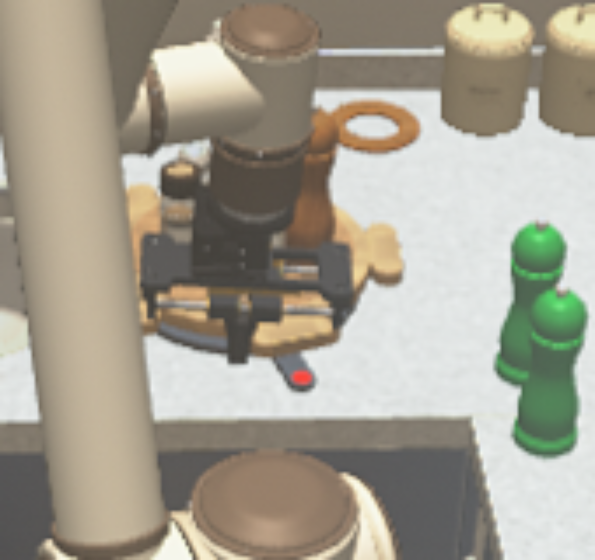

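Emit:
servo_tool:
  deltas:
    - {"slide":[-0.02,0.25,0],"spin":-0.2}
    - {"slide":[0,0.25,0],"spin":-0.25}
    - {"slide":[0,0.18,0],"spin":-0.2}
    - {"slide":[0,0.1,0],"spin":-0.1}
    - {"slide":[0,0,0],"spin":0}

```text
time_s: 18.35
tcp_pos: [0.4434, -0.0204, 0.0232]
ee_rot: [[0.994, 0.067, 0.082], [0.063, -0.997, 0.048], [0.085, -0.042, -0.995]]
wrist_force: [0.0, -0.6, 0.1]
gripper_width: 0.003
```

```bash
python3 -c "
from h import *
to(184,.15,.022);look(17)"
```

```text
t 18.35 p [ 0.4434 -0.0204  0.0232] yaw 3.6 r 0.1483 phi 183.4 F [ 0.  -0.6  0.1] j [ 17.6  18.7 -40.8  -2.8 -25.2  78.6] w 0.0
target [ 0.44186539 -0.02196347  0.022     ] units [-0.07  0.06  0.04]
lobe mod72 59.52263831371782
lid 321 [ 0.528759   -0.02861107] 0.06503247125034704 195.25502455631928
```

Emit:
servo_tool:
  deltas:
    - {"slide":[0,-0.2,0],"spin":0}
    - {"slide":[-0.1,-0.25,0],"spin":0}
    - {"slide":[-0.2,0,-0.4],"spin":0}
    - {"slide":[-0.2,0,-0.5],"spin":0}
    - {"slide":[-0.1,0,-0.6],"spin":0}
    - {"slide":[0,0,-0.6],"spin":0}
    - {"slide":[0,0,-0.6],"spin":0}
    - {"slide":[0,0,-0.6],"spin":0}
    - {"slide":[0,0,-0.6],"spin":0}
    - {"slide":[0,0,-0.6],"spin":0}

```text
time_s: 19.45
tcp_pos: [0.412, -0.0137, 0.1404]
ee_rot: [[0.995, 0.069, 0.078], [0.065, -0.997, 0.047], [0.081, -0.041, -0.996]]
wrist_force: [0.3, 0.1, -0.1]
gripper_width: 0.004
```

```bash
python3 -c "
from h import *
to(140,.3,.2);look(18)"
```

```text
t 19.45 p [ 0.412  -0.0137  0.1404] yaw 3.7 r 0.1795 phi 180.7 F [ 0.3  0.1 -0.1] j [ 20.1   3.9 -36.9  -1.4 -44.1  74.7] w 0.0
target [0.36168667 0.18133628 0.2       ] units [-1.3  -8.01 -2.17]
lobe mod72 60.02613207109813
lid 327 [ 0.52841644 -0.02896348] 0.06545615982558003 195.4737328932527
```

Next I'll rise further and move left, clear of the turntable view.

Emit:
servo_tool:
  deltas:
    - {"slide":[-0.1,0,-0.6],"spin":0}
    - {"slide":[-0.1,-0.3,-0.6],"spin":0}
    - {"slide":[-0.1,-0.8,-0.6],"spin":0}
    - {"slide":[-0.1,-0.8,-0.3],"spin":0}
    - {"slide":[-0.1,-0.8,0],"spin":0}
    - {"slide":[-0.1,-0.8,0],"spin":0}
    - {"slide":[-0.1,-0.8,0],"spin":0}
    - {"slide":[0,-0.8,0],"spin":0}
    - {"slide":[0,-0.8,0],"spin":0}
    - {"slide":[0,-0.8,0],"spin":0}

```text
time_s: 20.55
tcp_pos: [0.3718, 0.1526, 0.197]
ee_rot: [[0.995, 0.063, 0.075], [0.059, -0.997, 0.046], [0.077, -0.042, -0.996]]
wrist_force: [-0.0, 0.1, 0.2]
gripper_width: 0.002
```

Emit:
servo_tool:
  deltas:
    - {"slide":[0,-0.6,0],"spin":0}
    - {"slide":[0,-0.6,0],"spin":0}
    - {"slide":[0,-0.4,0],"spin":0}
    - {"slide":[0,0,0],"spin":0}
    - {"slide":[0,0,0],"spin":0}

```text
time_s: 21.05
tcp_pos: [0.366, 0.1944, 0.1959]
ee_rot: [[0.995, 0.066, 0.07], [0.063, -0.997, 0.043], [0.073, -0.039, -0.997]]
wrist_force: [-0.1, -1.3, -0.4]
gripper_width: 0.01
```

```bash
python3 -c "
from h import *
st();look(19)
c=optics.capture('top');s=optics.capture('side');o=measure(c);print(o)
cv2.imwrite('pics/sidefull.png',s['frame'][:,:,::-1]);cv2.imwrite('pics/topfull.png',c['frame'][:,:,::-1])
b=blob(c,(0,180,100),(6,255,255),(340,285,365,310))[0];dot=ray(c,*b[1],.009)
l=blob(c,(22,150,100),(32,255,255),(290,185,400,300))[0];lid=ray(c,*l[1],.133)
for A in(o['A'],AX):
  f=(dot-A)/np.hypot(*(dot-A));d=lid-A;print(b[0],dot,lid,'fwd',d@f,'side',f[0]*d[1]-f[1]*d[0])
b=blob(s,(22,150,100),(32,255,255),(290,190,380,260))[0];print('side lid',b[0],b[1],ray(s,*b[1],.133),'pred',proj(s,[*lid,.133]))
"
```

```text
t 21.05 p [0.366  0.1944 0.1959] yaw 3.6 r 0.3053 phi 137.6 F [-0.1 -1.3 -0.4] j [ 52.   -0.2 -33.1   2.1 -52.7  40.6] w 0.01
lobe mod72 61.15711134557983
lid 321 [ 0.52867014 -0.02921859] 0.06528046710792286 195.74893264507287
{'R': np.float64(0.1262067816119765), 'n': 40, 'A': array([ 0.59237458, -0.01121541]), 'lobe': np.float64(61.146268570885994), 'rmax': np.float64(0.15931110489010197)}
27 [ 0.43077725 -0.06011322] [ 0.52835315 -0.02888869] fwd 0.0663961142810355 side -0.001626179635292508
27 [ 0.43077725 -0.06011322] [ 0.52835315 -0.02888869] fwd 0.06547678325122473 side -0.0016378263065003028
side lid 102 [337.2254902  219.34313725] [ 0.52534092 -0.034828  ] pred [335.35171051 218.85689268]
```

View pics/sidefull.png

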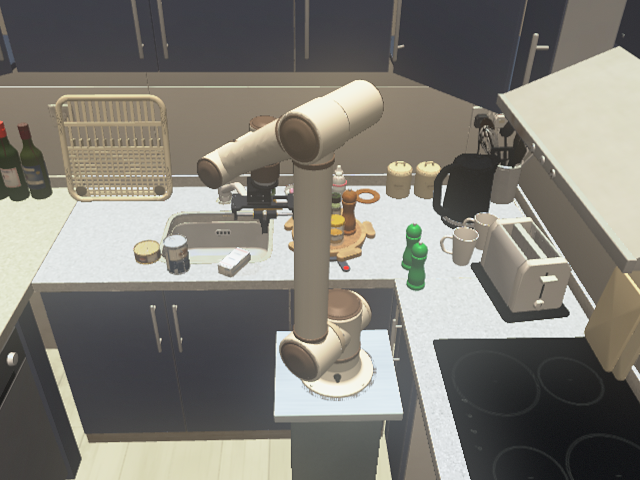

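View pics/topfull.png

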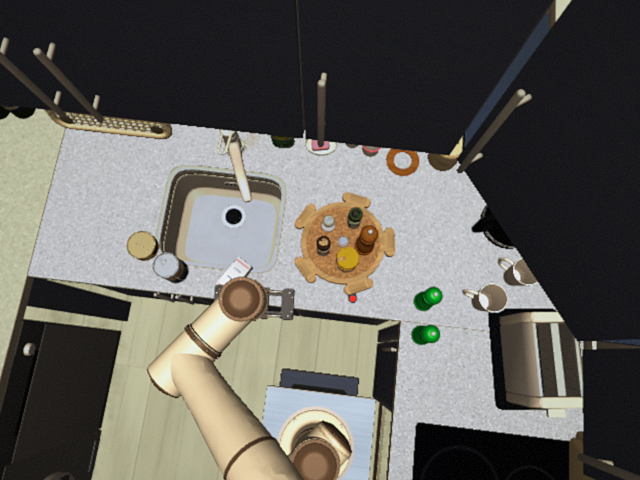

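The honey jar is about 66 mm in front of the axis and 1.6 mm off the line. All five items are upright, and the hand is 0.2 m above the worktop touching nothing, so I'll hand in.

```bash
python3 -c "
from station import r
print(r.finish_job())"
```

```text
the job is handed in; nothing more can be done
None
```

The honey jar now stands at the front, in line with the red dot, and the job is handed in. `r.finish_job()` reports no verdict. I pushed the rim lobes anticlockwise about 165° with the shut fingertips in two strokes. Then I lifted the hand away to the front-left, stopping at about 21 s of the 72 s allowed.

**Last checks, from the top view:**
- **Honey jar:** it is about 66 mm in front of the axis and 1.6 mm off the line to the dot. The limits are 45–90 mm and ±12 mm.
- **Things on the turntable:** all five look upright on the disc. No wrist-force reading went above about 2 N. The honey angle drifted by about 0.2° between pictures after the hand left, which is measuring noise.
- **Worktop:** the carton, can, tin and mugs look unmoved by eye. I did not measure them. The hand is about 0.2 m above the worktop and partly hides the carton from above.

**Disagreements:**
- **Side view:** it puts the lid about 2 px (roughly 6 mm) from where the top view predicts. The arm hides part of the lid there, so I trusted the top view.
- **Tool tilt:** the tool drifted to about 5° off vertical during the moves. I could not correct it with the moves available, and it leaned away from the jars in the front positions.

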